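# Hang the hook-over caddy on the kitchen rail and set the small ramekin in it

## Task

Hang the metal hook-over caddy astride the top bar of the rail stand, square on the bar with its tray facing the robot, in the free stretch clear of the hanging strainer, and let go. Then take the small ramekin out of the square white dish and set it down gently without dropping it, upright, flat on the floor of the hung caddy's tray, and let go. Leave the dish and the other kitchen things where they are, and do not tip the ramekin on the way.

Things in the scene. Friction and masses are not known exactly. Their poses are not given: they have to be found in the camera images.
- stand: Fixed steel rail stand; place and yaw vary. Origin on the worktop under the middle of its two level bars, which run along its y, one above the other, between 18 mm square posts at y = -160 and 160 mm (feet 100 mm long in x, 8 high). Top bar: 18 mm thick in x, 22 high, top face z = 170, edges rounded. Lower bar: 18 thick, 16 high, centre z = 105. Its -x side faces the robot.
- stand_free (a point): Point on the top face of the top bar, z = 170 mm, y = -40 mm in the stand's frame; axes as the stand's. The bar is free from y = -151 to +92 mm of the stand's frame (132 mm to the +y side of this point).
- stand_strainer (a point): Where a small round steel strainer, 46 mm across, hangs on its hook on the top bar (fixed; stand y = 115 mm). It hangs in front (-x) of the bars; the hook rises 6 mm over the bar. Axes as the stand's.
- caddy: Loose bare-metal hook-over caddy, 3 mm sheet, 0.2 to 0.33 kg, standing upright. An inverted U: top 32 (x) by 60 mm (y), outer top z = 100; two flat upright legs 60 mm wide down to z = 0, 26 mm apart inside; the U is open along y, so the bar lies along y. A tray 78 mm square outside juts from the foot of the front leg, x = -16 to -94. Origin: under the U's middle, level with the underside; z up.
- caddy_saddle (a point): Middle of the underside of the caddy's top (97 mm above its origin): the face that rests on the bar; axes as the caddy's. Grip the caddy here from above, across the outsides of its legs (32 mm, closing along x). The centre of mass lies some 30 mm to -x of the U's middle; hung, the caddy leans up to about 0.15 rad.
- caddy_tray (a point): Centre of the floor of the caddy's tray (x = -53.5 mm, z = 3 mm in the caddy's frame); axes as the caddy's. Inside the tray is 75 mm (x) by 72 mm (y); lips on its three outer sides stand 9 mm above this floor, the front leg closes the fourth.
- ramekin: The small ramekin: round fluted white ceramic cup, empty, 58 mm outside diameter at the rim and nearly straight (52 mm at the foot), 50 mm high, wall 4 mm, about 0.14 kg. Origin at the centre of its underside, z up. It stands on the floor of the square dish.
- dish: Square white ceramic dish, loose, about 0.9 kg, 180 mm by 180 mm, 36 mm high, walls and floor 6 mm. Origin at the centre of its underside. To be left in place.
- large_ramekin: Larger fluted white ramekin, 80 mm across, 52 mm high, standing on the worktop; origin at the centre of its underside. To be left alone.
- bowl: White bowl, 170 mm across, 75 mm high; origin at the centre of its underside. To be left alone.
- mill: Turned wooden pepper mill, 52 mm across, 160 mm high; origin at the centre of its underside. To be left alone.
- jar: Glass jar with a metal cap, 70 mm across, 100 mm high; origin at the centre of its underside. To be left alone.
- onion: Brown onion, 68 mm across, 66 mm high; origin at the centre of its underside. To be left alone.
- spoon: Wooden spoon lying flat, 240 mm long; origin at the middle of its underside, x along it. To be left alone.
Things that resemble listed ones, but are neither listed nor needed, are in the scene too. Leave any black, blue or yellow look-alike of the caddy alone.

How it is judged:
By the outcome, as a careful person would: the job done as asked, in the order asked, and still so for the second after the job is handed in, with the robot touching nothing.
It also fails if it takes over 69 s, if anything falls off the work surface, if the arm or the gripper's body presses on something with over 40 N, if the wrist force passes 120 N, or if a joint passes its speed limit or range.

## Robot

A 7-joint arm with a two-finger parallel gripper is mounted at the origin on the work surface. World frame = base frame: x ahead of the robot, y to its left, z up, the work surface at z = 0. Lengths are in mm, angles in rad, forces in N, time in s.
With the tool pointing down it reaches from about 400 to 850 mm from the base axis. Payload 6.9 kg.
Tool frame: the origin (TCP) lies midway between the tips of the shut fingers; the grasp point (between the pads) lies behind it (bot.grip_point_offset is the z of the grasp point in the tool frame, in mm); z points along the fingers, y is the line along which they close (so a half turn about z gives the same grasp; the last joint's range is limited). The gripper opens to 85 mm and grips with 20 to 120 N. Pads are 22 mm wide; open, the fingers measure 114 mm over their backs; the gripper's body (76 mm by 85 mm) begins 54 mm behind the grasp point. The pads swing forward as they close: fully open they stand 13 mm farther back than shut.
Start: joints at [-1.073, 0.507, -0.238, 1.5, 0.126, 1.149, -0.155], TCP at [239.253, 577.382, 231.275] pointing down, gripper open.
Joint ranges: [-3.08, 3.08], [-0.24, 2.05], [-1.43, 1.35], [0, 2.5], [-1.52, 4.66], [0.17, 1.96], [-2.89, 2.89]. Speed limits (rad/s): [2.39, 2.39, 3.14, 3.14, 3.14, 3.14, 3.14].

## Interface

Orientations are given as a unit quaternion [w, x, y, z].
In Python, from bench import bot, imaging gives the robot as it stands. The module is installed in compiled form; this text tells all that it offers.
- The arm moves only by the shell command python3 -m creep 'ROWS' [OPENING]. ROWS is a JSON object of lists of equal length, an entry for each row: "dp": the shift along the tool's x, y, z in mm, a list of three; "angular": the turn, a rotation vector about the tool's x, y, z in rad, a list of three. A call has 1 to 5 rows; each row is the pose to reach, as a shift and turn from the pose commanded when the call began, along the tool's axes at that moment; what a row does not reach only later rows make up. A row lasts 1/10 s, in which the tool goes at most 50 mm and 8.59 degrees, less where a joint would pass 70% of its speed; a pose out of reach is approached as far as the arm can. A call with a gripper value outside its range is refused whole. OPENING is the finger opening in mm, from 0 to 85.4, set as the call begins (- or left out, the last holds). The fingers move at their own pace and stop on an object; the grip force is fixed at half the most. Time passes only in rows, so rows that repeat a pose let the fingers close. It gives the time, the measured TCP pose, the force, the opening and the grip force at its end, in the units of the state.
- bot.get_state(): the state, without advancing time (a new reading comes with each control period).
- imaging.get_image(name): name is "scene" or "top" or "wrist"; returns a dict with "frame" (400x640x3 uint8, red, green, blue), "fx", "fy", "cx", "cy" (pixels), "position" and "attitude" of the camera in the world; the wrist camera has in their place "hand_eye" (4x4, takes a point from camera to tool coordinates, whose origin is the TCP and whose axes are the flange's). Camera axes: x right, y up, looking along -z (the intrinsics and any distortion apply to the point x, -y, -z); pixel columns grow to the right and rows downward; lengths in mm; the calibration is good to about 2 mm. A picture is of the moment at which its call begins: read the wrist's pose just before it. There is no depth.
- bot.finish_job(): hands the job in; it is judged then, once.
The state is a dict: "time_s": time; "joint_pos": joint angles; "qvel": joint speeds; "joint_torque": joint torques, N m; "tool_pos": TCP position; "tool_rot": TCP orientation; "wrist_force": force on the tool from outside, world axes, zero at the start; "moment": the same for the moment, N m; "finger_gap": opening from 0.0 (shut) to 1.0 (fully open); "grasp_force": force on a finger pad.
Only numpy, scipy, OpenCV 4.12 (cv2) and the standard library are available. Lean on these libraries where they do the work, as an engineer would, in place of code of your own. Each camera call takes 0.05 s, during which the arm holds its last target. There are 200 camera calls.

## Working session

There is one attempt and no reset: what is moved stays moved. The work goes in short steps, Python scripts to look and compute and a shell command to move; the robot and the scene stay as the last step left them, time stands still between calls to the robot, and variables do not carry over. Pictures are saved under pics/ and viewed, at most 13 in all, crops included, and the job is handed in when it is done.

```bash
mkdir -p pics; python3 - <<'E'
from bench import bot, imaging
import cv2
s=bot.get_state();print({k:s[k] for k in('time_s','tool_pos','tool_rot','finger_gap','wrist_force')},bot.grip_point_offset)
for n in("scene","top"):
    d=imaging.get_image(n);cv2.imwrite(f'pics/{n}0.png',d['frame'][:,:,::-1]);print({k:v for k,v in d.items() if k!='frame'})
E
```

```text
{'time_s': 0.0, 'tool_pos': array([239.12163641, 576.9311531 , 230.44243018]), 'tool_rot': array([-1.51115973e-04,  1.95132133e-01,  9.80776592e-01, -8.39188744e-04]), 'finger_gap': 1.001995709445065, 'wrist_force': array([-0.66573223,  0.21519198, -0.30284808])} -18.700000000000003
{'fx': 400.6020654661378, 'fy': 400.6020654661378, 'cx': 318.2562970499382, 'cy': 199.34373013318265, 'position': array([1236.46194929,  513.25669128, 1088.15243255]), 'attitude': array([0.42419019, 0.16618254, 0.31680387, 0.83191427])}
{'fx': 492.3324323713394, 'fy': 492.3324323713394, 'cx': 316.5031313506172, 'cy': 203.17664300875995, 'position': array([ 241.203108  ,   10.64915845, 1669.87494135]), 'attitude': array([ 0.70423787,  0.06568353, -0.06381936, -0.70403252])}
```

View pics/scene0.png

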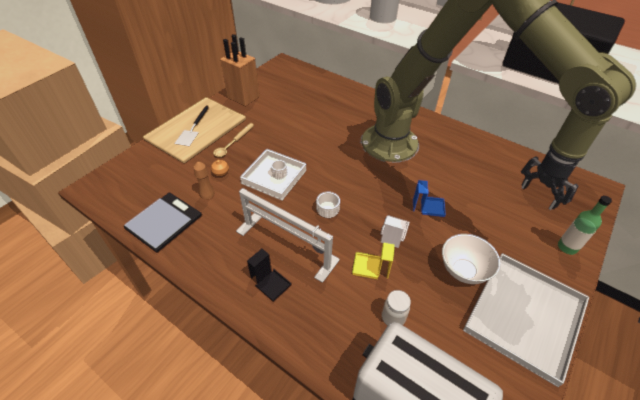

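View pics/top0.png

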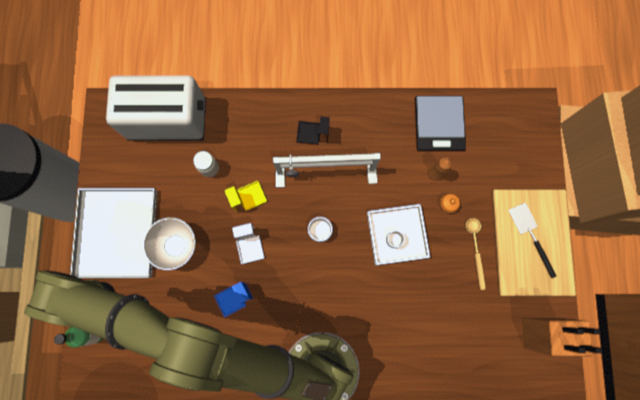

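The scene view shows the bare-metal caddy at (395,232), the stand bar from (245,200) to (330,240), and the dish with the small ramekin at (278,170). In the top view the caddy is at (247,243), the bar runs (276,160)-(380,156), the dish is at (398,236), and the strainer is at the left end near (290,168). Next I'll enlarge these areas.

```bash
cat > h.py <<'E'
import numpy as np, cv2
from scipy.spatial.transform import Rotation as R
from bench import bot, imaging
def rot(q): return R.from_quat(np.roll(np.asarray(q),-1)).as_matrix()
def cam(n):
    s=bot.get_state(); d=imaging.get_image(n)
    if n=='wrist':
        H=np.array(d['hand_eye']); T=np.eye(4);T[:3,:3]=rot(s['tool_rot']);T[:3,3]=s['tool_pos'];M=T@H
    else:
        M=np.eye(4);M[:3,:3]=rot(d['attitude']);M[:3,3]=d['position']
    d['M']=M; return d
def ray(d,u,v):
    c=np.array([(u-d['cx'])/d['fx'],-(v-d['cy'])/d['fy'],-1]); return d['M'][:3,3],d['M'][:3,:3]@c
def plane(d,u,v,z):
    o,r=ray(d,u,v); return o+r*(z-o[2])/r[2]
def proj(d,p):
    c=d['M'][:3,:3].T@(np.asarray(p,float)-d['M'][:3,3]); return np.array([d['cx']+d['fx']*c[0]/-c[2],d['cy']-d['fy']*c[1]/-c[2]])
def tri(a,b):
    (o1,r1),(o2,r2)=a,b
    A=np.stack([r1,-r2],1);t=np.linalg.lstsq(A,o2-o1,rcond=None)[0]
    p,q=o1+t[0]*r1,o2+t[1]*r2; return (p+q)/2,np.linalg.norm(p-q)
E
python3 - <<'E'
from h import *
t=cv2.imread('pics/top0.png');s=cv2.imread('pics/scene0.png')
a=cv2.resize(t[215:275,220:280],(400,400),interpolation=cv2.INTER_CUBIC)   #6.667x
b=cv2.resize(s[205:265,365:425],(400,400),interpolation=cv2.INTER_CUBIC)
c=cv2.resize(t[145:195,265:395],None,fx=6,fy=4,interpolation=cv2.INTER_CUBIC)
o=np.zeros((600,800,3),np.uint8);o[:400,:400]=a;o[:400,400:]=b;o[400:600,:780]=c
cv2.imwrite('pics/z.png',o)
E
```

```text
(no output)
```

View pics/z.png

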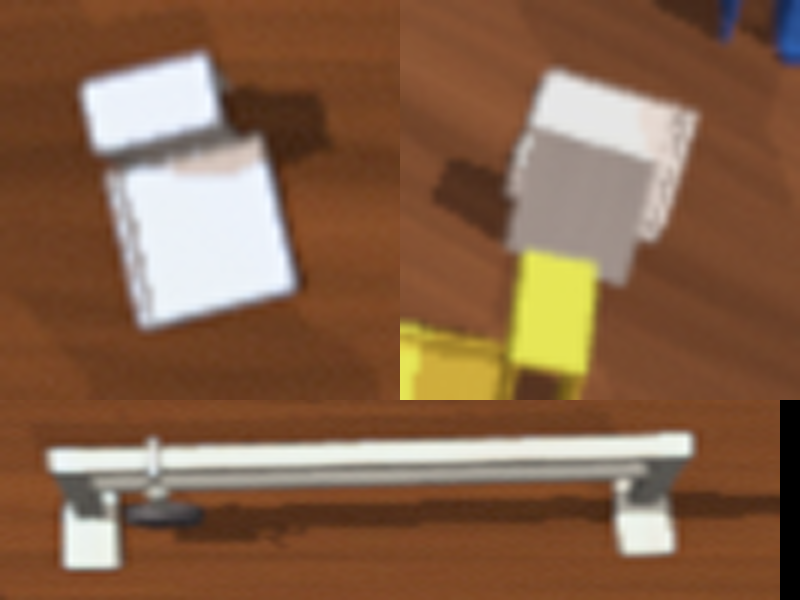

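The enlarged crops show the caddy's top face with corners (80,85), (208,52), (222,125) and (97,155), and the tray below it, which already faces the robot. The bar's top face runs from (48,461) to (692,445), and the strainer is at x≈153.

```bash
python3 - <<'E'
from h import *
d=cam('top')
f=lambda x,y,s,x0,y0:((x+.5)/s[0]-.5+x0,(y+.5)/s[1]-.5+y0)
k=(400/60,)*2
P=np.array([plane(d,*f(x,y,k,220,215),100) for x,y in[(80,85),(208,52),(222,125),(97,155)]])
print('caddy top',P.round(1),P.mean(0).round(1))
e=P[0]-P[1]+P[3]-P[2];print('yaw',np.arctan2(e[1],e[0])-np.pi/2,np.linalg.norm(e)/2, np.linalg.norm(P[0]+P[1]-P[2]-P[3])/2)
T=np.array([plane(d,*f(x,y,k,220,215),9) for x,y in[(108,172),(262,135),(298,290),(145,328)]]);print('tray',T.round(1),T.mean(0))
B=np.array([plane(d,*f(x,y-400,(6,4),265,145),170) for x,y in[(48,461),(692,445),(153,440)]]);e=B[0]-B[1]
print('bar',B.round(1),B[:2].mean(0),'yaw',np.arctan2(e[1],e[0])-np.pi/2,np.linalg.norm(e))
yw=np.arctan2(e[1],e[0])-np.pi/2
print('target free', B[:2].mean(0)+rot([np.cos(yw/2),0,0,np.sin(yw/2)])@[0,-40,0])
# ramekin: bright rim, dish corners via mask
im=d['frame'];h=cv2.cvtColor(im,cv2.COLOR_RGB2HSV);m=((h[...,1]<60)&(h[...,2]>90)).astype(np.uint8)
c,_=cv2.findContours(m[195:275,355:440],cv2.RETR_EXTERNAL,cv2.CHAIN_APPROX_NONE);c=max(c,key=cv2.contourArea)
r=cv2.minAreaRect(c);print(r,[plane(d,x+355,y+195,36).round(1) for x,y in cv2.boxPoints(r)])
print('ram~',plane(d,397,239,56))
s=bot.get_state();print(s['tool_pos'],rot(s['tool_rot']).round(3))
z=np.zeros((600,800,3),np.uint8)
z[:400,:400]=cv2.resize(im[215:265,370:420,::-1],(400,400),interpolation=cv2.INTER_CUBIC)
q=cam('scene')['frame'];z[:400,400:]=cv2.resize(q[145:195,253:303,::-1],(400,400),interpolation=cv2.INTER_CUBIC)
cv2.imwrite('pics/r.png',z)
E
```

```text
caddy top [[453.4 287.9 100. ]
 [469.5 226.6 100. ]
 [434.  218.9 100. ]
 [419.5 278.7 100. ]] [444.1 253.  100. ]
yaw 0.24744114412724616 62.43969330502856 35.69053323329985
tray [[421.2 288.3   9. ]
 [440.1 210.5   9. ]
 [361.5 190.6   9. ]
 [342.4 267.3   9. ]] [391.31115131 239.20034531   9.        ]
bar [[ 658.2  153.1  170. ]
 [ 671.1 -185.2  170. ]
 [ 675.3   98.2  170. ]] [664.64354626 -16.03154613 170.        ] yaw 0.038336370107952655 338.5950365854444
target free [666.17662548 -56.00215619 170.        ]
((43.349998474121094, 38.95000076293945), (56.00286102294922, 56.427120208740234), 81.8698959350586) [array([ 520.2, -153.1,   36. ]), array([ 547.5, -342. ,   36. ]), array([ 361.1, -361. ,   36. ]), array([ 334.8, -175.9,   36. ])]
ram~ [ 420.76583488 -249.74789665   56.        ]
[239.15905101 577.02280162 230.6429986 ] [[-0.924  0.383 -0.   ]
 [ 0.383  0.924 -0.001]
 [-0.    -0.001 -1.   ]]
```

View pics/r.png

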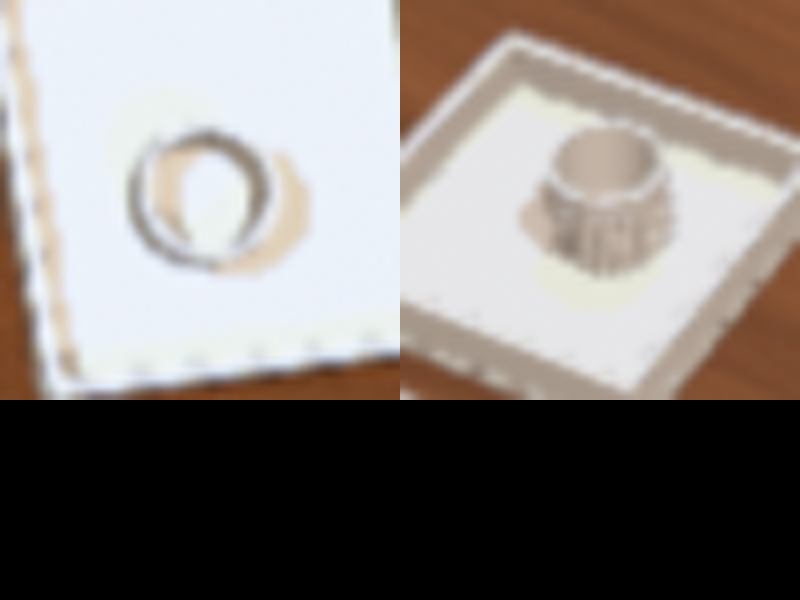

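The ramekin rim is centred near pixel (395,240) in the top view, standing near the middle of the dish. Next I'll work out the move to above the caddy.

```bash
cat >> h.py <<'E'
def go(p,yaw):
    """dp/turn to reach TCP p pointing down, tool y along world angle yaw (mod pi)"""
    s=bot.get_state();A=rot(s['tool_rot'])
    y=np.array([np.cos(yaw),np.sin(yaw),0]); y*=np.sign(A[:,1]@y); z=np.array([0,0,-1.]); B=np.stack([np.cross(y,z),y,z],1)
    print('at',np.round(s['tool_pos'],1),'F',np.round(s['wrist_force'],1),'t',s['time_s'],'j7',round(s['joint_pos'][6],2))
    print('dp',(A.T@(np.array(p)-s['tool_pos'])).round(1),'ang',R.from_matrix(A.T@B).as_rotvec().round(3))
E
python3 -c "
from h import *
go([430,250,270],.247)"
```

```text
at [239.2 577.1 230.7] F [-0.8  0.3  0.6] t 0.2 j7 -0.15
dp [-301.5 -229.2  -39. ] ang [-0.001  0.001  0.931]
```

```bash
python3 -m creep '{"dp":[[-36,-28,-8],[-72,-56,-16],[-108,-84,-24],[-145,-112,-32],[-182,-140,-39]],"angular":[[0,0,0.12],[0,0,0.24],[0,0,0.36],[0,0,0.48],[0,0,0.6]]}' 85; python3 -c "
from h import *
go([430,250,270],.247)"
```

```text
time_s: 0.7
tool_pos: [354.4, 376.7, 270.7]
tool_rot: [-0.0, 0.478, 0.878, 0.0]
wrist_force: [1.3, 0.8, 0.1]
finger_gap: 0.995
grasp_force: 0.0
at [354.4 376.7 270.7] F [1.3 0.8 0.1] t 0.7 j7 -0.31
dp [-147.4   -5.2    0.7] ang [ 0.    -0.     0.326]
```

```bash
python3 -m creep '{"dp":[[-38,-1,0],[-76,-3,0],[-113,-4,0],[-147,-5,1],[-147,-5,1]],"angular":[[0,0,0.1],[0,0,0.2],[0,0,0.326],[0,0,0.326],[0,0,0.326]]}'; python3 - <<'E'
from h import *
d=cam('wrist');cv2.imwrite('pics/w1.png',d['frame'][:,:,::-1]);print(d['M'].round(2),d['fx'],[k for k in d])
print(proj(d,[444,253,100]))
E
```

```text
time_s: 1.2
tool_pos: [432.4, 247.5, 269.3]
tool_rot: [0.001, 0.616, 0.788, -0.001]
wrist_force: [-0.4, 0.4, -0.9]
finger_gap: 0.996
grasp_force: 0.0
[[ 9.7000e-01 -2.3000e-01 -7.0000e-02  4.1292e+02]
 [ 2.4000e-01  9.2000e-01  3.0000e-01  3.2289e+02]
 [ 0.0000e+00 -3.1000e-01  9.5000e-01  4.1188e+02]
 [ 0.0000e+00  0.0000e+00  0.0000e+00  1.0000e+00]] 335.23786569873175 ['frame', 'fx', 'fy', 'cx', 'cy', 'hand_eye', 'M']
[331.20067088 178.46746672]
```

View pics/w1.png

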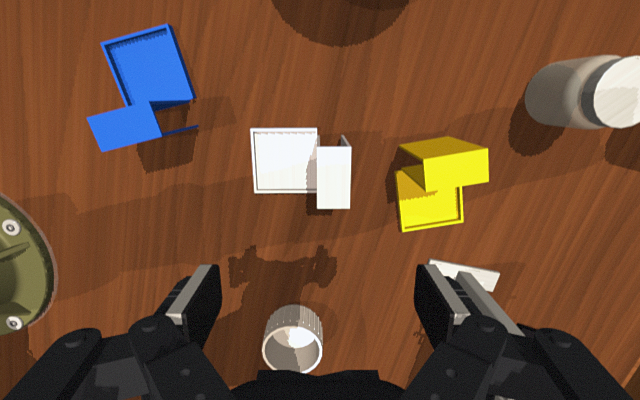

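The wrist view shows the caddy's top face as a rectangle, columns 317-351 and rows 147-209, almost square with the image. The yellow look-alike is at (440,180), close to the right finger's path.

```bash
python3 - <<'E'
from h import *
d=cam('wrist');g=cv2.cvtColor(d['frame'],cv2.COLOR_RGB2GRAY)
h=cv2.cvtColor(d['frame'],cv2.COLOR_RGB2HSV);m=((h[...,1]<50)&(h[...,2]>140)).astype(np.uint8)
for v in (160,180,200): print(v,np.flatnonzero(m[v,240:370])[[0,-1]]+240, g[v,310:356:1].tolist() if v==180 else '')
for u in (325,343): print(u,np.flatnonzero(m[135:230,u])[[0,-1]]+135)
P=np.array([plane(d,u,v,100) for u,v in[(317,147),(351.5,147),(351.5,209),(317,209)]]);print(P.round(1),P.mean(0))
e=P[0]-P[3]+P[1]-P[2];print(np.arctan2(e[1],e[0])-np.pi/2,np.linalg.norm(e)/2,np.linalg.norm(P[0]-P[1]))
T=np.array([plane(d,u,v,12) for u,v in[(250.5,128.5),(254,193)]]);e=T[0]-T[1];print('tray front yaw',np.arctan2(e[1],e[0])-np.pi/2,np.linalg.norm(e))
E
```

```text
160 [253 351] 
180 [254 351] [176, 172, 174, 175, 174, 174, 166, 187, 252, 250, 249, 248, 248, 248, 248, 248, 247, 246, 246, 246, 247, 248, 248, 248, 249, 248, 247, 248, 248, 248, 248, 247, 247, 246, 246, 246, 248, 248, 248, 251, 255, 177, 74, 66, 70, 79]
200 [318 350] 
325 [150 211]
343 [138 211]
[[421.9 281.7 100. ]
 [452.9 289.6 100. ]
 [469.6 231.2 100. ]
 [436.7 222.9 100. ]] [445.29407906 256.33272349 100.        ]
0.2627666197948313 60.6827884513785 31.98738816592684
tray front yaw 0.24221503683446777 78.40395337654749
```

```bash
python3 - <<'E'
from h import *
d=cam('wrist')
c=np.array([445,254.5,0]);x=np.array([np.cos(.25),np.sin(.25),0]);y=np.array([-x[1],x[0],0])
for z in(100,): 
  for u,v in[(400,150),(450,137),(488,148),(488,183),(425,190)]:
    p=plane(d,u,v,z)-c;print(u,v,(p@x).round(1),(p@y).round(1))
go([445,254.5,130],.25);go([445,254.5,69],.25)
E
```

```text
400 150 61.0 31.5
450 137 106.0 43.4
488 148 142.5 33.4
488 183 147.6 -0.1
425 190 88.0 -7.0
at [429.6 253.  269.2] F [0.1 0.6 0.2] t 1.35 j7 -0.31
dp [ -2.5  15.4 139.2] ang [-0.    -0.001  0.002]
at [429.6 253.  269.2] F [0.1 0.6 0.2] t 1.35 j7 -0.31
dp [ -2.6  15.4 200.2] ang [-0.    -0.001  0.002]
```

```bash
python3 - <<'E'
from h import *
d=cam('wrist');g=cv2.cvtColor(d['frame'],cv2.COLOR_RGB2GRAY)
print(g[182,305:360].tolist());print(g[130:225,325].tolist());print(bot.get_state()['tool_pos'])
for u,v in[(318,150),(352,150),(352,212),(318,212),(335,181)]: print(u,v,plane(d,u,v,100).round(1))
E
```

```text
[251, 254, 189, 172, 176, 182, 176, 173, 175, 177, 177, 176, 174, 190, 254, 251, 250, 250, 250, 249, 250, 250, 248, 248, 248, 249, 249, 249, 250, 250, 249, 249, 249, 250, 250, 250, 250, 249, 248, 248, 249, 247, 249, 250, 250, 253, 255, 144, 64, 68, 73, 81, 83, 94, 89]
[85, 82, 82, 84, 82, 86, 76, 81, 79, 75, 79, 75, 68, 67, 70, 68, 70, 67, 69, 73, 65, 68, 65, 96, 207, 255, 252, 250, 250, 250, 250, 250, 250, 250, 250, 251, 250, 250, 250, 250, 250, 250, 250, 250, 250, 250, 250, 250, 250, 249, 250, 250, 250, 250, 250, 250, 250, 250, 250, 250, 250, 249, 250, 250, 250, 250, 250, 250, 250, 250, 250, 250, 250, 250, 250, 250, 250, 249, 250, 250, 250, 250, 250, 252, 253, 205, 66, 37, 44, 45, 44, 56, 75, 78, 74]
[429.31840211 253.52607308 269.20277103]
318 150 [421.8 282.3 100. ]
352 150 [452.4 290.2 100. ]
352 212 [469.5 231.6 100. ]
318 212 [437.  223.2 100. ]
335 181 [444.9 257.6 100. ]
```

```bash
python3 -m creep '{"dp":[[-2,15,35],[-2,15,75],[-2,15,115],[-2,15,115],[-2,15,115]],"angular":[[0,0,0],[0,0,0],[0,0,0],[0,0,0],[0,0,0]]}' 55; python3 - <<'E'
from h import *
go([445.5,254.3,69],.25)
E
```

```text
time_s: 1.9
tool_pos: [444.5, 255.2, 154.7]
tool_rot: [-0.0, 0.612, 0.791, -0.001]
wrist_force: [-0.4, 0.0, 0.1]
finger_gap: 0.64
grasp_force: 0.0
at [444.5 255.2 154.7] F [-0.4  0.   0.1] t 1.9 j7 -0.28
dp [-1.2  0.9 85.7] ang [-0.001  0.     0.004]
```

```bash
python3 -m creep '{"dp":[[1,1,40],[1,1,70],[1,1,86],[1,1,86],[1,1,86]],"angular":[[0,0,0],[0,0,0],[0,0,0],[0,0,0],[0,0,0]]}'; python3 -m creep '{"dp":[[0,0,0],[0,0,0],[0,0,0],[0,0,0],[0,0,0]],"angular":[[0,0,0],[0,0,0],[0,0,0],[0,0,0],[0,0,0]]}' 10;  python3 -m creep '{"dp":[[0,0,0],[0,0,0],[0,0,0],[0,0,0],[0,0,0]],"angular":[[0,0,0],[0,0,0],[0,0,0],[0,0,0],[0,0,0]]}'
```

```text
time_s: 2.4
tool_pos: [446.8, 256.6, 70.2]
tool_rot: [0.0, 0.612, 0.79, 0.001]
wrist_force: [-0.1, -0.2, 0.9]
finger_gap: 0.645
grasp_force: 0.0
time_s: 2.9
tool_pos: [446.5, 256.2, 70.2]
tool_rot: [0.0, 0.613, 0.79, 0.001]
wrist_force: [-1.7, -1.2, 8.2]
finger_gap: 0.367
grasp_force: 58.6
time_s: 3.4
tool_pos: [446.5, 256.2, 70.2]
tool_rot: [0.0, 0.613, 0.79, 0.001]
wrist_force: [-1.3, -0.6, 7.6]
finger_gap: 0.366
grasp_force: 58.6
```

```bash
python3 -c "
from h import *
go([500,150,280],.038)"
```

```text
at [446.5 256.2  70.2] F [-1.3 -0.6  7.6] t 3.4 j7 -0.27
dp [-116.    25.9 -209.9] ang [ 0.003 -0.001  0.214]
```

```bash
python3 -m creep '{"dp":[[0,0,-20],[0,0,-60],[0,0,-105],[0,0,-150],[0,0,-195]],"angular":[[0,0,0],[0,0,0],[0,0,0],[0,0,0],[0,0,0]]}'; python3 - <<'E'
from h import *
go([640,-54,275],.038)
E
```

```text
time_s: 3.9
tool_pos: [445.2, 255.2, 266.0]
tool_rot: [0.0, 0.613, 0.79, 0.0]
wrist_force: [1.0, 1.0, -3.1]
finger_gap: 0.366
grasp_force: 60.6
at [445.2 255.2 266. ] F [ 1.   1.  -3.1] t 3.9 j7 -0.29
dp [-348.   111.6   -9. ] ang [ 0.001 -0.     0.214]
```

```bash
python3 -m creep '{"dp":[[-20,7,-5],[-55,18,-9],[-95,31,-9],[-135,43,-9],[-175,56,-9]],"angular":[[0,0,0.02],[0,0,0.04],[0,0,0.06],[0,0,0.09],[0,0,0.11]]}'; python3 -m creep '{"dp":[[-40,8,0],[-80,17,0],[-120,25,0],[-155,33,0],[-168,36,0]],"angular":[[0,0,0.02],[0,0,0.04],[0,0,0.07],[0,0,0.1],[0,0,0.1]]}';python3 -m creep '{"dp":[[0,0,0],[0,0,0]],"angular":[[0,0,0],[0,0,0]]}'; python3 - <<'E'
from h import *
go([640,-54,275],.038)
d=cam('wrist');cv2.imwrite('pics/w2.png',d['frame'][:,:,::-1])
print([proj(d,p).round(1).tolist() for p in([658,153,170],[671,-185,170],[666.2,-56,170])])
E
```

```text
time_s: 4.4
tool_pos: [543.8, 98.6, 273.2]
tool_rot: [0.0, 0.655, 0.755, 0.0]
wrist_force: [0.2, 0.7, -2.7]
finger_gap: 0.366
grasp_force: 60.7
time_s: 4.9
tool_pos: [603.1, -66.3, 272.8]
tool_rot: [0.001, 0.694, 0.72, -0.001]
wrist_force: [0.0, 0.0, -3.4]
finger_gap: 0.367
grasp_force: 60.6
time_s: 5.1
tool_pos: [602.6, -59.8, 272.4]
tool_rot: [-0.001, 0.692, 0.722, 0.0]
wrist_force: [-0.1, 1.1, -3.2]
finger_gap: 0.368
grasp_force: 60.6
at [602.6 -59.8 272.4] F [-0.1  1.1 -3.2] t 5.1 j7 0.2
dp [ 4.2 37.6 -2.6] ang [-0.    -0.001  0.005]
[[430.3, -144.7], [389.6, 341.0], [401.5, 201.2]]
```

View pics/w2.png

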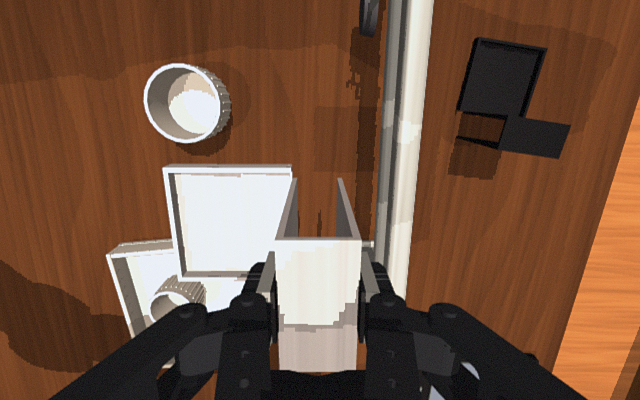

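The gripped caddy is in view, tray to the left (towards the robot). The bar's bright top face runs from about (421,10) to (402,200).

```bash
python3 - <<'E'
from h import *
d=cam('wrist');g=cv2.cvtColor(d['frame'],cv2.COLOR_RGB2GRAY)
for v in(10,90,170,225): print(v,g[v,370:445].tolist())
for v in(250,300): print(v,g[v,268:285].tolist(),g[v,350:368].tolist())
E
```

```text
10 [63, 62, 59, 69, 75, 83, 85, 87, 66, 46, 42, 43, 46, 39, 45, 58, 72, 75, 65, 62, 72, 97, 107, 110, 117, 127, 127, 129, 129, 135, 130, 93, 59, 62, 64, 64, 79, 115, 141, 160, 183, 215, 231, 236, 235, 236, 234, 235, 234, 233, 229, 229, 226, 220, 219, 215, 215, 211, 210, 209, 198, 192, 189, 78, 61, 61, 70, 72, 70, 69, 68, 71, 66, 71, 70]
90 [51, 55, 55, 56, 54, 53, 51, 53, 58, 56, 73, 85, 88, 66, 62, 79, 98, 108, 111, 123, 132, 133, 129, 129, 134, 114, 63, 60, 63, 69, 79, 95, 151, 162, 181, 214, 230, 235, 235, 231, 232, 232, 228, 224, 222, 218, 217, 220, 219, 218, 211, 211, 202, 193, 184, 106, 65, 70, 72, 74, 70, 72, 70, 72, 76, 79, 72, 74, 70, 74, 69, 72, 73, 78, 75]
170 [45, 42, 45, 71, 71, 72, 72, 72, 70, 67, 83, 101, 105, 117, 124, 132, 134, 126, 131, 131, 66, 60, 66, 66, 92, 133, 163, 174, 186, 216, 235, 233, 231, 227, 222, 217, 218, 216, 219, 222, 220, 219, 217, 212, 205, 201, 187, 136, 71, 65, 69, 74, 72, 77, 71, 75, 75, 72, 68, 71, 71, 71, 75, 72, 73, 79, 85, 85, 82, 82, 84, 77, 82, 75, 71]
225 [85, 90, 89, 90, 84, 78, 83, 113, 132, 135, 140, 153, 153, 152, 153, 149, 74, 75, 77, 78, 101, 138, 189, 184, 195, 221, 232, 238, 233, 229, 225, 229, 231, 234, 233, 233, 230, 230, 228, 223, 212, 190, 85, 65, 75, 70, 72, 68, 71, 65, 63, 69, 74, 77, 72, 68, 70, 74, 67, 73, 82, 79, 80, 76, 84, 83, 80, 83, 82, 82, 80, 81, 74, 70, 76]
250 [243, 230, 232, 233, 232, 229, 236, 242, 240, 239, 238, 239, 239, 240, 239, 239, 239] [235, 234, 234, 233, 234, 230, 231, 232, 234, 236, 240, 150, 74, 72, 69, 74, 77, 77]
300 [212, 209, 117, 52, 54, 56, 48, 7, 4, 92, 251, 237, 235, 234, 235, 234, 235] [235, 233, 233, 235, 236, 159, 151, 154, 38, 1, 12, 25, 29, 29, 27, 61, 127, 127]
```

```bash
python3 - <<'E'
from h import *
d=cam('wrist')
print(d['M'][:3,3],bot.get_state()['tool_pos'])
a=[];b=[]
for v,l,r in[(10,410.3,432.8),(90,404,424.8),(170,398.3,417),(225,394.5,411.7)]:
    p,q=plane(d,l,v,169),plane(d,r,v,168);print(p.round(1),q.round(1));a.append(p);b.append(q)
for s in(a,b):
    s=np.array(s);k=np.polyfit(s[:,1],s[:,0],1);print('x at y=-56',np.polyval(k,-56),'yaw',-np.arctan(k[0]))
# caddy U centre from legs' top edges z=302
c=(plane(d,278,250,302)+plane(d,360.7,250,302))/2;s=bot.get_state();print('caddy in tool',rot(s['tool_rot']).T@(c-s['tool_pos']), np.linalg.norm(plane(d,278,300,302)-plane(d,355,300,302)))
E
```

```text
[598.6210362   18.11145548 415.34507281] [602.67183435 -59.05822168 272.50289685]
[656.6  74.9 169. ] [671.5  75.7 168. ]
[658.5  25.5 169. ] [673.3  26.2 168. ]
[661.2 -31.1 169. ] [675.5 -30.7 168. ]
[663.4 -75.1 169. ] [677.3 -74.8 168. ]
x at y=-56 662.4460888987275 yaw 0.04575930218207211
x at y=-56 676.5036824023667 yaw 0.038078659788927036
caddy in tool [ 23.20089815   0.08128373 -29.47064991] 30.055426397883778
```

```bash
python3 -c "
from h import *
go([667.5,-56,272],.04)"; python3 -m creep '{"dp":[[1,25,0],[1,50,0],[1,65,0],[1,65,0],[1,65,0]],"angular":[[0,0,0],[0,0,0],[0,0,0],[0,0,0],[0,0,0]]}';python3 - <<'E'
from h import *
d=cam('wrist')
go([667.5,-56,148],.04)
d=cam('wrist')
cv2.imwrite('pics/w3.png',d['frame'][:,:,::-1])
E
```

```text
at [602.7 -59.1 272.5] F [ 0.2 -0.4 -2.7] t 5.25 j7 0.2
dp [ 0.2 64.9  0.5] ang [-0.    -0.001  0.005]
time_s: 5.75
tool_pos: [667.3, -56.4, 271.9]
tool_rot: [-0.0, 0.692, 0.722, -0.0]
wrist_force: [-0.4, -0.3, -2.4]
finger_gap: 0.365
grasp_force: 61.3
at [667.  -56.8 272.2] F [ 0.5 -0.  -2.8] t 5.8 j7 0.19
dp [  0.7   0.6 124.2] ang [-0.001 -0.     0.003]
```

View pics/w3.png

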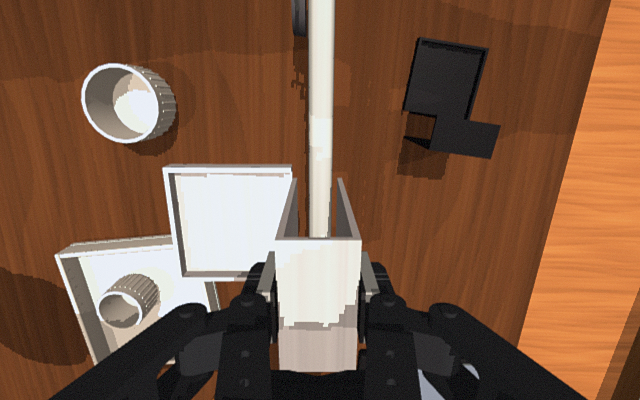

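The bar (about columns 309-331) sits centred between the legs (bottom inner edges ≈297 and ≈341). It's aligned, so I'll lower slowly.

```bash
python3 -m creep '{"dp":[[0,0,15],[0,0,30],[0,0,45],[0,0,55],[0,0,55]],"angular":[[0,0,0],[0,0,0],[0,0,0],[0,0,0],[0,0,0]]}';python3 -m creep '{"dp":[[0,0,15],[0,0,30],[0,0,45],[0,0,60],[0,0,60]],"angular":[[0,0,0],[0,0,0],[0,0,0],[0,0,0],[0,0,0]]}'; python3 -m creep '{"dp":[[0,0,4],[0,0,8],[0,0,11],[0,0,11]],"angular":[[0,0,0],[0,0,0],[0,0,0],[0,0,0]]}'
```

```text
time_s: 6.35
tool_pos: [666.7, -57.2, 216.1]
tool_rot: [-0.001, 0.692, 0.722, -0.001]
wrist_force: [1.1, -0.6, -2.9]
finger_gap: 0.365
grasp_force: 61.1
time_s: 6.85
tool_pos: [666.8, -57.2, 156.1]
tool_rot: [-0.001, 0.692, 0.722, -0.001]
wrist_force: [-0.6, 0.7, -3.0]
finger_gap: 0.364
grasp_force: 61.1
time_s: 7.25
tool_pos: [667.8, -57.4, 146.2]
tool_rot: [-0.0, 0.692, 0.722, -0.0]
wrist_force: [-0.2, -0.7, -3.2]
finger_gap: 0.363
grasp_force: 61.2
```

```bash
python3 -m creep '{"dp":[[0,0,1],[0,0,2],[0,0,2.5],[0,0,2.5]],"angular":[[0,0,0],[0,0,0],[0,0,0],[0,0,0]]}'
```

```text
time_s: 7.65
tool_pos: [667.8, -57.5, 143.7]
tool_rot: [-0.0, 0.692, 0.722, -0.0]
wrist_force: [0.8, 0.6, -2.8]
finger_gap: 0.364
grasp_force: 61.2
```

```bash
python3 -m creep '{"dp":[[0,0,0.5],[0,0,1],[0,0,1.5],[0,0,1.5]],"angular":[[0,0,0],[0,0,0],[0,0,0],[0,0,0]]}'
```

```text
time_s: 8.05
tool_pos: [668.0, -57.4, 143.3]
tool_rot: [0.0, 0.692, 0.722, 0.0]
wrist_force: [-2.5, 0.2, 3.8]
finger_gap: 0.363
grasp_force: 62.3
```

Contact with the bar. I'll open gently, then look.

```bash
Z='[[0,0,0],[0,0,0],[0,0,0],[0,0,0],[0,0,0]]'; python3 -m creep '{"dp":[[0,0,0],[0,0,0],[0,0,0]],"angular":[[0,0,0],[0,0,0],[0,0,0]]}' 36; python3 -m creep '{"dp":[[0,0,0],[0,0,0],[0,0,0]],"angular":[[0,0,0],[0,0,0],[0,0,0]]}' 60; python3 -m creep '{"dp":[[0,0,0],[0,0,-20],[0,0,-50],[0,0,-90],[0,0,-130]],"angular":[[0,0,0],[0,0,0],[0,0,0],[0,0,0],[0,0,0]]}'; python3 - <<'E'
from h import *
d=cam('top');s=cam('scene');go([415,-235,260],0)
np.savez('hung.npz',t=d['frame'],s=s['frame'])
z=np.zeros((400,800,3),np.uint8)
z[:,:400]=cv2.resize(d['frame'][145:225,290:370,::-1],(400,400),interpolation=cv2.INTER_CUBIC)
z[:,400:]=cv2.resize(s['frame'][180:260,240:320,::-1],(400,400),interpolation=cv2.INTER_CUBIC)
cv2.imwrite('pics/hung.png',z)
E
```

```text
time_s: 8.35
tool_pos: [668.0, -57.5, 142.2]
tool_rot: [0.0, 0.692, 0.722, 0.0]
wrist_force: [-0.4, 0.9, 0.0]
finger_gap: 0.425
grasp_force: 0.0
time_s: 8.65
tool_pos: [667.8, -57.5, 142.2]
tool_rot: [-0.0, 0.692, 0.722, -0.0]
wrist_force: [-0.1, 0.3, -0.3]
finger_gap: 0.706
grasp_force: 0.0
time_s: 9.15
tool_pos: [667.5, -57.5, 273.4]
tool_rot: [-0.0, 0.692, 0.722, -0.0]
wrist_force: [1.6, -0.4, 0.4]
finger_gap: 0.704
grasp_force: 0.0
at [670.3 -58.2 278.9] F [ 0.4  0.  -0.3] t 9.25 j7 0.19
dp [-166.  -262.7   16.4] ang [0.011 0.001 0.042]
```

View pics/hung.png

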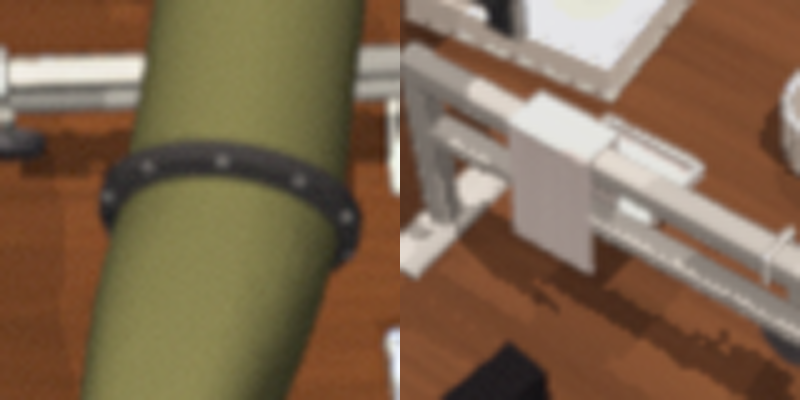

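The caddy hangs squarely astride the bar, clear of the strainer. Next the ramekin: I'll turn the tool so it closes along y, with the wrist camera on the robot side.

```bash
python3 - <<'E'
from h import *
d=cam('top');print('ram top est',plane(d,394.6,239.6,56))
go([418,-247,265],1.6)
E
python3 -m creep '{"dp":[[-10,-15,0],[-30,-42,0],[-50,-70,3],[-70,-98,6],[-88,-125,8]],"angular":[[0,0,-0.14],[0,0,-0.28],[0,0,-0.42],[0,0,-0.56],[0,0,-0.7]]}' 85; python3 -c "
from h import *
go([418,-247,265],1.6)"
```

```text
ram top est [ 418.7845138 -241.8033965   56.       ]
at [669.2 -57.9 275.7] F [0.2 0.4 0. ] t 9.3 j7 0.19
dp [-178.5 -259.     9.2] ang [ 0.004  0.006 -1.558]
time_s: 9.8
tool_pos: [544.7, -151.4, 262.9]
tool_rot: [-0.001, 0.4, 0.916, -0.0]
wrist_force: [0.5, -1.3, 0.1]
finger_gap: 0.994
grasp_force: 0.0
at [ 544.7 -151.4  262.9] F [ 0.5 -1.3  0.1] t 9.8 j7 1.0
dp [  16.1 -157.9   -1.9] ang [-0.001 -0.002 -0.852]
```

```bash
python3 -m creep '{"dp":[[5,-35,0],[9,-70,0],[13,-105,0],[15,-135,0],[16,-154,-2]],"angular":[[0,0,-0.14],[0,0,-0.28],[0,0,-0.42],[0,0,-0.56],[0,0,-0.7]]}'; python3 -m creep '{"dp":[[0,0,0],[0,0,0],[0,0,0]],"angular":[[0,0,-0.1],[0,0,-0.1],[0,0,-0.1]]}' ; python3 - <<'E'
from h import *
d=cam('wrist');go([418.8,-242,150],1.61);d=cam('wrist');cv2.imwrite('pics/w4.png',d['frame'][:,:,::-1]);print(proj(d,[418.8,-241.8,56]),d['M'][:3,3])
E
```

```text
time_s: 10.3
tool_pos: [419.5, -244.1, 265.3]
tool_rot: [-0.001, 0.063, 0.998, 0.0]
wrist_force: [-0.1, 0.4, -0.3]
finger_gap: 0.997
grasp_force: 0.0
time_s: 10.6
tool_pos: [422.2, -242.5, 265.7]
tool_rot: [-0.0, 0.016, 1.0, 0.0]
wrist_force: [0.0, -0.3, 0.5]
finger_gap: 0.992
grasp_force: 0.0
at [ 422.4 -242.4  265.8] F [ 0.3 -0.4 -0.3] t 10.65 j7 1.99
dp [  3.6   0.2 115.8] ang [ 0.001 -0.001 -0.07 ]
[318.08658146 169.87531924] [ 344.49857589 -240.25551436  408.57004457]
```

View pics/w4.png

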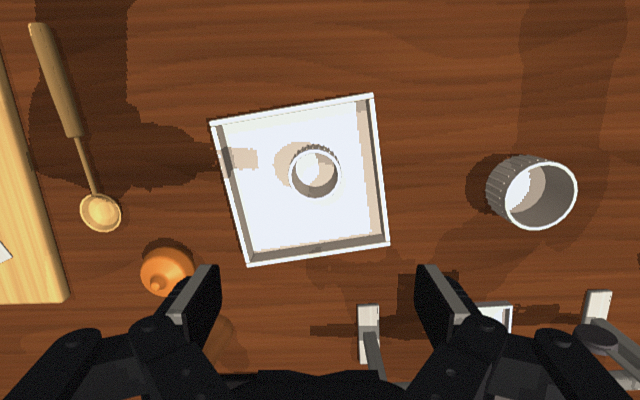

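The ramekin rim ellipse spans columns 290-341 and rows ≈150-199, centred at about (315.5,174.5), inside the dish and well clear of its walls.

```bash
python3 - <<'E'
from h import *
d=cam('wrist')
c=plane(d,315.5,174.5,56);print(c,np.linalg.norm(plane(d,290,174,56)-plane(d,341.5,174,56)),np.linalg.norm(plane(d,315,149.5,56)-plane(d,315,199.5,56)))
go([c[0],c[1],120],1.61);
P=[plane(d,u,v,36).round(1) for u,v in[(211,121),(373,94),(389,244),(248,266)]];print(P)
E
```

```text
[ 423.89268591 -244.64747203   56.        ] 55.30071578141245 54.8879936306355
at [ 422.6 -242.4  265.9] F [0.4 0.7 0.7] t 10.75 j7 1.99
dp [ -1.5  -2.3 145.9] ang [ 0.    -0.001 -0.069]
[array([ 365.9, -356. ,   36. ]), array([ 343.4, -181.4,   36. ]), array([ 517.1, -158.5,   36. ]), array([ 541.7, -332.2,   36. ])]
```

```bash
python3 -m creep '{"dp":[[-1,-2,35],[-1,-2,75],[-1,-2,115],[-1,-2,150],[-1,-2,155]],"angular":[[0,0,-0.07],[0,0,-0.07],[0,0,-0.07],[0,0,-0.07],[0,0,-0.07]]}';  python3 -c "
from h import *
go([423.2,-244.2,30],1.61)"
```

```text
time_s: 11.25
tool_pos: [421.4, -243.3, 107.9]
tool_rot: [-0.003, -0.021, 1.0, 0.002]
wrist_force: [-0.6, 0.5, -0.4]
finger_gap: 0.993
grasp_force: 0.0
at [ 421.4 -243.3  107.9] F [-0.6  0.5 -0.4] t 11.25 j7 2.03
dp [-2.2 -1.2 77.9] ang [ 0.003 -0.006  0.002]
```

```bash
python3 -m creep '{"dp":[[-1.5,-1,30],[-1.5,-1,60],[-1.5,-1,78],[-1.5,-1,78],[-1.5,-1,78]],"angular":[[0,0,0],[0,0,0],[0,0,0],[0,0,0],[0,0,0]]}'; python3 -m creep '{"dp":[[0,0,0],[0,0,0],[0,0,0],[0,0,0],[0,0,0]],"angular":[[0,0,0],[0,0,0],[0,0,0],[0,0,0],[0,0,0]]}' 45;  python3 -m creep '{"dp":[[0,0,0],[0,0,0],[0,0,0]],"angular":[[0,0,0],[0,0,0],[0,0,0]]}'
```

```text
time_s: 11.75
tool_pos: [425.6, -246.1, 34.3]
tool_rot: [0.0, -0.021, 1.0, -0.0]
wrist_force: [1.1, 1.1, -0.5]
finger_gap: 0.995
grasp_force: 0.0
time_s: 12.25
tool_pos: [425.6, -246.3, 35.2]
tool_rot: [0.001, -0.021, 1.0, -0.001]
wrist_force: [-2.3, 3.1, 13.3]
finger_gap: 0.65
grasp_force: 61.3
time_s: 12.55
tool_pos: [425.6, -246.3, 35.2]
tool_rot: [0.001, -0.021, 1.0, -0.001]
wrist_force: [-1.9, 1.0, 12.4]
finger_gap: 0.646
grasp_force: 61.3
```

```bash
python3 -m creep '{"dp":[[0,0,-4],[0,0,-12],[0,0,-25],[0,0,-45],[0,0,-65]],"angular":[[0,0,0],[0,0,0],[0,0,0],[0,0,0],[0,0,0]]}'; python3 -m creep '{"dp":[[0,0,-40],[0,0,-75],[0,0,-105],[0,0,-125],[0,0,-125]],"angular":[[0,0,0],[0,0,0],[0,0,0],[0,0,0],[0,0,0]]}'; python3 - <<'E'
from h import *
go([500,-56,225],1.61)
d=cam('wrist');cv2.imwrite('pics/w5.png',d['frame'][:,:,::-1])
E
```

```text
time_s: 13.05
tool_pos: [424.5, -245.8, 99.4]
tool_rot: [-0.0, -0.021, 1.0, 0.0]
wrist_force: [0.8, -0.6, -1.5]
finger_gap: 0.648
grasp_force: 63.5
time_s: 13.55
tool_pos: [425.9, -246.5, 226.6]
tool_rot: [0.002, -0.02, 1.0, -0.001]
wrist_force: [1.6, -0.3, -0.6]
finger_gap: 0.645
grasp_force: 64.0
at [ 425.9 -246.5  226.6] F [ 1.6 -0.3 -0.6] t 13.55 j7 2.05
dp [-81.8 187.3   1.4] ang [-0.003  0.005  0.002]
```

View pics/w5.png

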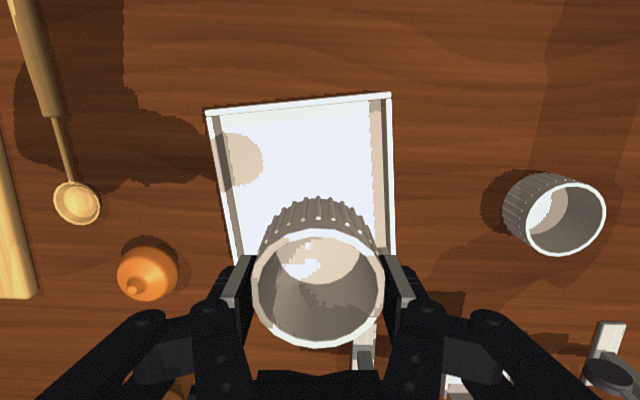

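The ramekin is held upright with its rim ellipse at columns 252-384, rows 228-348. I'll measure the hung caddy from the top and scene cameras now that the arm is out of the way.

```bash
python3 - <<'E'
from h import *
d=cam('wrist');s=bot.get_state()
c=plane(d,318,288,s['tool_pos'][2]+20.8);print('rim in tool',rot(s['tool_rot']).T@(c-s['tool_pos']),np.linalg.norm(plane(d,252,288,c[2])-plane(d,384.5,288,c[2])))
t=cam('top');q=cam('scene')
z=np.zeros((500,800,3),np.uint8)
z[:,:400]=cv2.resize(t['frame'][150:200,310:350,::-1],(400,500),interpolation=cv2.INTER_CUBIC)
z[:,400:]=cv2.resize(q['frame'][190:240,255:295,::-1],(400,500),interpolation=cv2.INTER_CUBIC)
cv2.imwrite('pics/hung2.png',z)
E
```

```text
rim in tool [  1.01931238  -0.31479112 -20.80029296] 55.57094875925611
```

View pics/hung2.png

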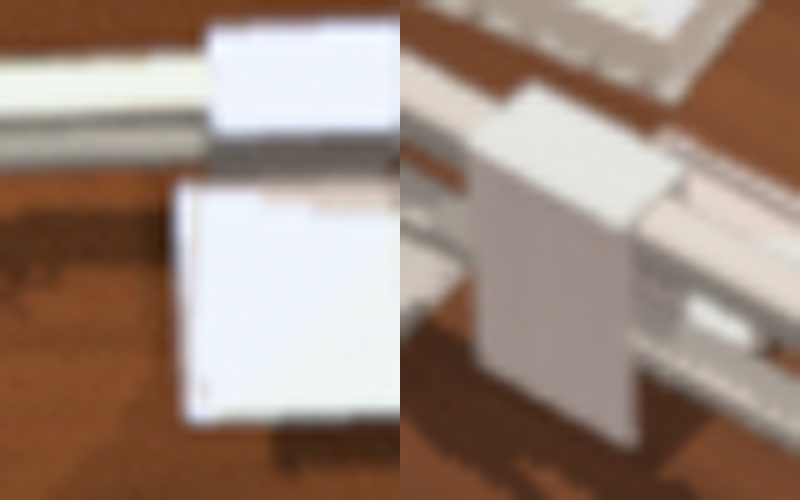

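Viewed from above (left crop), the caddy's top face spans rows 25-133 and its tray edge is at row 422. Viewed from behind (right crop), the rear leg is flat against the bar. Now I'll compute the lean and the tray centre.

```bash
python3 - <<'E'
from h import *
t=cam('top');h=cv2.cvtColor(t['frame'],cv2.COLOR_RGB2HSV);m=(h[...,1]<70)&(h[...,2]>150)
for v in(155,158,172,180,188): print(v,np.flatnonzero(m[v,315:375])[[0,-1]]+315, t['frame'][v,322:366,0].tolist() if v in(188,157) else '')
for u in(338,350): print(u,t['frame'][148:198,u,2].tolist())
f=lambda x,y:((x+.5)/10-.5+310,(y+.5)/10-.5+150)
A=[plane(t,*f(x,y),175) for x,y in[(210,25),(210,133)]];print('top',np.round(A,1))
# lean: pivot top centre; find th for which corner's projection row matches
yw=.04;v0=f(190,422)[1];top=np.mean(A,0);
import numpy as np
for th in np.arange(0,.16,.02):
    # caddy local about saddle(z=97): front tips down
    ex=np.array([np.cos(yw)*np.cos(th),np.sin(yw)*np.cos(th),np.sin(th)]);ez=np.array([-np.sin(th),0,np.cos(th)])
    # corner(-94,12), front-leg... relative to top (0,100)
    O=np.array([top[0],-57,173.]);P=O+ex*-94+ez*(12-100)+np.array([0,39,0])
    Q=O+ex*-53.5+ez*-97
    print(round(th,2),'row',proj(t,P).round(1),'obs',v0,'floor c',Q.round(1))
E
```

```text
155 [319 374] 
158 [315 374] 
172 [328 374] 
180 [328 374] 
188 [328 352] [132, 129, 122, 114, 114, 124, 168, 222, 225, 236, 239, 239, 239, 238, 239, 239, 239, 239, 240, 239, 239, 239, 239, 239, 240, 240, 240, 240, 239, 224, 155, 86, 67, 69, 70, 68, 66, 68, 81, 106, 116, 115, 115, 114]
338 [38, 34, 31, 73, 165, 239, 252, 251, 251, 251, 251, 251, 251, 252, 240, 160, 98, 89, 93, 108, 151, 195, 234, 250, 251, 251, 251, 251, 251, 251, 251, 251, 251, 251, 251, 251, 250, 249, 245, 243, 243, 243, 231, 167, 76, 22, 21, 21, 26, 29]
350 [36, 35, 35, 56, 103, 145, 171, 200, 221, 223, 220, 216, 209, 196, 175, 141, 117, 79, 51, 94, 140, 155, 159, 189, 221, 225, 225, 225, 225, 229, 232, 233, 237, 243, 244, 244, 243, 244, 246, 244, 244, 244, 226, 135, 49, 22, 23, 21, 29, 31]
top [[682.2 -29.5 175. ]
 [647.1 -29.3 175. ]]
0.0 row [327.7 192.5] obs 191.75 floor c [611.2 -59.1  76. ]
0.02 row [327.7 192.1] obs 191.75 floor c [613.1 -59.1  74.9]
0.04 row [327.6 191.7] obs 191.75 floor c [615.1 -59.1  73.9]
0.06 row [327.6 191.3] obs 191.75 floor c [617.1 -59.1  73. ]
0.08 row [327.6 190.8] obs 191.75 floor c [619.1 -59.1  72. ]
0.1 row [327.6 190.4] obs 191.75 floor c [621.1 -59.1  71.1]
0.12 row [327.6 189.9] obs 191.75 floor c [623.2 -59.1  70.3]
0.14 row [327.6 189.4] obs 191.75 floor c [625.2 -59.1  69.5]
```

```bash
python3 - <<'E'
from h import *
q=cam('scene');t=cam('top')
f=lambda x,y:np.array([255+(x-400+.5)/10-.5,190+(y+.5)/10-.5])
T=[f(470,145),f(625,228)];Bm=[f(480,362),f(635,448)]
# rear leg edges: vertical length in px vs lean; anchor top edge on plane z, bottom offset
for zt in(173,175):
  for a,b in zip(T,Bm):
    p=plane(q,*a,zt)
    # ray b: find lean th such that p + 100*(sin th,0,-cos th) best hits
    r=[(np.linalg.norm(proj(q,p+100*np.array([np.sin(th),0.04*np.sin(th),-np.cos(th)]))-b),th) for th in np.arange(-.1,.25,.01)]
    print(zt,p.round(1),min(r))
# tray right edges, top view at lip height
for u in(327.9,352):print(plane(t,u,188,80).round(1))
E
```

```text
173 [683.  -89.3 173. ] (np.float64(0.5738130985457813), np.float64(0.0799999999999999))
173 [680.6 -30.3 173. ] (np.float64(0.2940813769779283), np.float64(0.06999999999999992))
175 [684.2 -88.  175. ] (np.float64(0.6046708822885478), np.float64(0.0799999999999999))
175 [681.8 -29.1 175. ] (np.float64(0.25843691119454565), np.float64(0.06999999999999992))
[587.1 -22.7  80. ]
[ 587.1 -102.3   80. ]
```

```bash
python3 -c "
from h import *
go([612,-61.5,200],1.61)"
```

```text
at [ 424.3 -245.6  222.3] F [-0.4  0.3 -2.1] t 13.9 j7 2.05
dp [-195.2  176.2   22.1] ang [ 0.001 -0.002  0.002]
```

```bash
python3 -m creep '{"dp":[[-10,9,0],[-30,27,0],[-52,47,0],[-75,68,5],[-98,88,10]],"angular":[[0,0,0],[0,0,0],[0,0,0],[0,0,0],[0,0,0]]}'; python3 -m creep '{"dp":[[-23,20,3],[-46,42,6],[-69,62,9],[-88,80,12],[-97,88,12]],"angular":[[0,0,0],[0,0,0],[0,0,0],[0,0,0],[0,0,0]]}'; python3 -m creep '{"dp":[[0,0,0],[0,0,0],[0,0,0]],"angular":[[0,-0.03,0],[0,-0.07,0],[0,-0.07,0]]}'; python3 - <<'E'
from h import *
s=bot.get_state();print(s['tool_pos'],rot(s['tool_rot']).round(3))
d=cam('wrist');cv2.imwrite('pics/w6.png',d['frame'][:,:,::-1])
ex=np.array([np.cos(.04),np.sin(.04),.07]);ey=np.array([-.04,1,0]);c=np.array([617.5,-61.4,73])
print([proj(d,c+a*ex+b*ey+np.array([0,0,9])).round(0) for a,b in[(-40.5,-39),(-40.5,39),(37,-39),(37,39)]])
E
```

```text
time_s: 14.4
tool_pos: [520.5, -151.8, 212.9]
tool_rot: [0.0, -0.021, 1.0, 0.0]
wrist_force: [0.4, -0.3, -1.7]
finger_gap: 0.644
grasp_force: 63.9
time_s: 14.9
tool_pos: [613.7, -57.9, 200.1]
tool_rot: [-0.0, -0.022, 1.0, 0.001]
wrist_force: [-0.6, 0.0, -0.7]
finger_gap: 0.642
grasp_force: 63.9
time_s: 15.2
tool_pos: [611.4, -62.2, 201.2]
tool_rot: [0.035, -0.02, 0.999, 0.001]
wrist_force: [-0.7, -0.5, -1.1]
finger_gap: 0.642
grasp_force: 63.9
[611.38085529 -62.20116002 201.21389099] [[-0.997 -0.041  0.069]
 [-0.041  0.999  0.002]
 [-0.069 -0.    -0.998]]
[array([268., 144.]), array([369., 144.]), array([272., 237.]), array([364., 237.])]
```

View pics/w6.png

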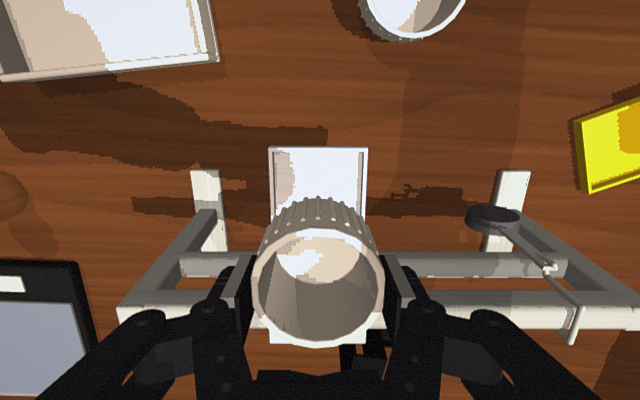

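The tray's front edge shows at row 147 from column 268 to 368, against a predicted row of 144. That puts the tray about 2.5 mm further in +x and correct in y.

```bash
python3 - <<'E'
from h import *
s=bot.get_state();A=rot(s['tool_rot'])
for z in(112,103):print(s['tool_pos'],(A.T@(np.array([616,-61.2,z])-s['tool_pos'])).round(1))
E
```

```text
[611.6601356  -62.24573431 201.34593991] [ 1.8  0.9 89.4]
[611.6601356  -62.24573431 201.34593991] [ 2.4  0.9 98.4]
```

```bash
python3 -m creep '{"dp":[[0.5,1,20],[1,1,40],[1.5,1,60],[1.8,1,78],[1.8,1,88]],"angular":[[0,0,0],[0,0,0],[0,0,0],[0,0,0],[0,0,0]]}'; python3 -m creep '{"dp":[[0,0,0],[0,0,2],[0,0,4],[0,0,5],[0,0,5]],"angular":[[0,0,0],[0,0,0],[0,0,0],[0,0,0],[0,0,0]]}'
```

```text
time_s: 15.75
tool_pos: [616.1, -60.9, 111.8]
tool_rot: [0.034, -0.02, 0.999, 0.001]
wrist_force: [0.2, 0.2, -1.0]
finger_gap: 0.647
grasp_force: 63.9
time_s: 16.25
tool_pos: [617.2, -60.8, 108.8]
tool_rot: [0.035, -0.021, 0.999, 0.001]
wrist_force: [0.2, 0.5, -0.7]
finger_gap: 0.643
grasp_force: 63.9
```

```bash
python3 -m creep '{"dp":[[0,0,1],[0,0,2],[0,0,3],[0,0,3],[0,0,3]],"angular":[[0,0,0],[0,0,0],[0,0,0],[0,0,0],[0,0,0]]}'; python3 -m creep '{"dp":[[0,0,0.5],[0,0,1],[0,0,1.5],[0,0,2],[0,0,2]],"angular":[[0,0,0],[0,0,0],[0,0,0],[0,0,0],[0,0,0]]}'
```

```text
time_s: 16.75
tool_pos: [617.2, -60.8, 105.3]
tool_rot: [0.035, -0.021, 0.999, 0.001]
wrist_force: [0.2, -0.6, -1.2]
finger_gap: 0.651
grasp_force: 63.9
time_s: 17.25
tool_pos: [617.3, -60.8, 103.3]
tool_rot: [0.035, -0.021, 0.999, 0.001]
wrist_force: [0.6, -0.4, -1.1]
finger_gap: 0.643
grasp_force: 63.9
```

```bash
python3 -m creep '{"dp":[[0,0,0.5],[0,0,1],[0,0,1]],"angular":[[0,0,0],[0,0,0],[0,0,0]]}'; python3 -m creep '{"dp":[[0,0,0.5],[0,0,1],[0,0,1]],"angular":[[0,0,0],[0,0,0],[0,0,0]]}'
```

```text
time_s: 17.55
tool_pos: [617.4, -60.8, 102.3]
tool_rot: [0.035, -0.021, 0.999, 0.001]
wrist_force: [-0.5, -0.1, -1.0]
finger_gap: 0.648
grasp_force: 63.9
time_s: 17.85
tool_pos: [617.5, -60.7, 101.9]
tool_rot: [0.035, -0.021, 0.999, 0.001]
wrist_force: [-2.8, 0.2, 3.6]
finger_gap: 0.643
grasp_force: 64.4
```

```bash
python3 -c "
from bench import bot
s=bot.get_state();print(s['wrist_force'],s['moment'])"
```

```text
[-2.84895121  0.17700382  3.60074881] [0.0039764  0.49398761 0.02997365]
```

Contact with the floor at the expected height. Now I'll release and back off.

```bash
python3 -m creep '{"dp":[[0,0,0],[0,0,0],[0,0,0]],"angular":[[0,0,0],[0,0,0],[0,0,0]]}' 60; python3 -m creep '{"dp":[[0,0,0],[0,0,0],[0,0,0],[0,0,0]],"angular":[[0,0,0],[0,0,0],[0,0,0],[0,0,0]]}' 80;  python3 -m creep '{"dp":[[0,0,-8],[0,0,-25],[0,0,-50],[0,0,-80],[0,0,-115]],"angular":[[0,0,0],[0,0,0],[0,0,0],[0,0,0],[0,0,0]]}'; python3 -m creep '{"dp":[[15,-10,-20],[45,-40,-30],[75,-75,-30],[110,-110,-30],[140,-140,-30]],"angular":[[0,0,0],[0,0,0],[0,0,0],[0,0,0],[0,0,0]]}'; python3 -m creep '{"dp":[[20,-40,0],[40,-80,0],[60,-110,0],[60,-110,0]],"angular":[[0,0,0],[0,0,0],[0,0,0],[0,0,0]]}'; python3 - <<'E'
from h import *
t=cam('top');q=cam('scene')
z=np.zeros((600,800,3),np.uint8)
z[:,:400]=cv2.resize(t['frame'][145:205,315:355,::-1],(400,600),interpolation=cv2.INTER_CUBIC)
z[:,400:]=cv2.resize(q['frame'][180:240,250:290,::-1],(400,600),interpolation=cv2.INTER_CUBIC)
cv2.imwrite('pics/end.png',z)
E
```

```text
time_s: 18.15
tool_pos: [617.6, -60.8, 101.3]
tool_rot: [0.035, -0.021, 0.999, 0.001]
wrist_force: [-0.1, -0.2, -0.4]
finger_gap: 0.705
grasp_force: 0.0
time_s: 18.55
tool_pos: [617.5, -60.8, 101.4]
tool_rot: [0.035, -0.021, 0.999, 0.001]
wrist_force: [0.6, 0.5, -0.3]
finger_gap: 0.939
grasp_force: 0.0
time_s: 19.05
tool_pos: [608.9, -61.0, 217.2]
tool_rot: [0.034, -0.021, 0.999, 0.001]
wrist_force: [1.0, -0.1, -0.5]
finger_gap: 0.934
grasp_force: 0.0
time_s: 19.55
tool_pos: [471.8, -208.6, 237.0]
tool_rot: [0.035, -0.02, 0.999, 0.0]
wrist_force: [0.3, -1.3, 0.2]
finger_gap: 0.937
grasp_force: 0.0
time_s: 19.95
tool_pos: [414.6, -324.5, 232.5]
tool_rot: [0.034, -0.016, 0.999, -0.001]
wrist_force: [0.4, 0.3, -0.0]
finger_gap: 0.934
grasp_force: 0.0
```

View pics/end.png

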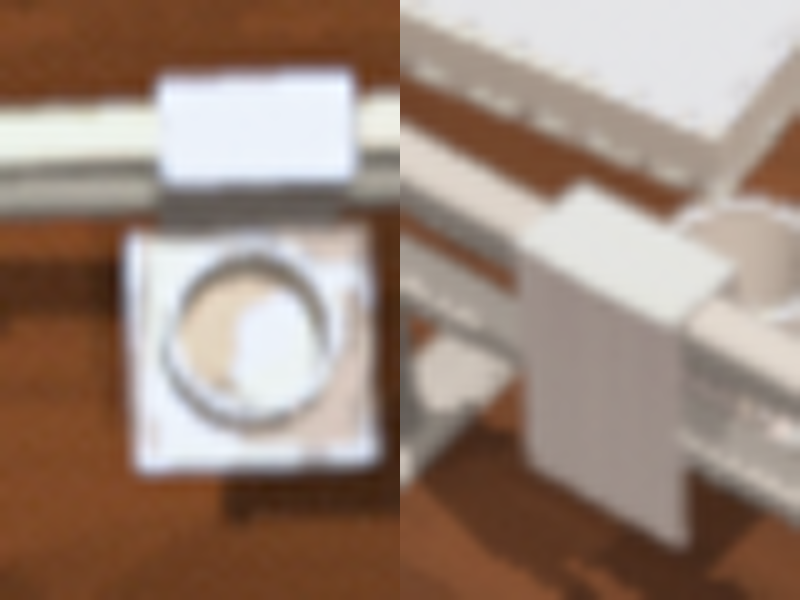

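The ramekin stands inside the tray, its rim centred near (250,338) in the top crop. The caddy still sits square on the bar, so I'm handing in.

```bash
python3 -c "
from bench import bot
print(bot.finish_job())"
```

```text
the job is handed in; nothing more can be done
None
```

The caddy hangs square on the free stretch of the top bar, tray towards the robot, the ramekin stands upright in its tray, and I handed the job in at about 20 s; the hand-in returned no verdict.

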